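Set up the drill stand for a grinder bracket

ROBOT

A 6-joint arm with a two-finger parallel gripper is mounted at the origin on the work surface. World frame = base frame: x ahead of the robot, y to its left, z up, the work surface at z = 0. Lengths are in m, angles in rad, forces in N, time in s.
With the tool pointing down it reaches from about 0.25 to 0.775 m from the base axis. Payload 4 kg.
Tool frame: the origin (TCP) lies between the finger pads; the fingertips stand 11 mm ahead of it and the grasp point (between the pads) lies 8 mm behind it (robot.tip_extent is the z of the fingertips in the tool frame, in m); z points along the fingers, y is the line along which they close (so a half turn about z gives the same grasp; the last joint's range is limited). The gripper opens to 94 mm and grips with 3 to 60 N. Pads are 16 mm wide; open, the fingers measure 119 mm over their backs; the gripper's body (75 mm by 177 mm) begins 78 mm behind the grasp point.
Start: joints at [-1.408, 0.087, 1.371, -0, 1.684, -0.103], TCP at [0.144, -0.531, 0.217] pointing down, gripper open.
Joint ranges: [-3.1, 3.1], [-0.76, 2.03], [0.27, 2.55], [-1.08, 4.22], [0.17, 2.65], [-2.57, 2.57]. Speed limits (rad/s): [2.79, 2.79, 3.14, 3.14, 3.14, 3.14].

INTERFACE

Orientations are given as [roll, pitch, yaw] about the fixed x, y, z axes, in that order (R = Rz(yaw) Ry(pitch) Rx(roll)).
In Python, from bench import robot, imaging gives the robot as it stands.
- The arm moves only by the shell command python3 -m pendant 'ROWS'. ROWS is JSON, a list of rows, each a list of 7 numbers: the shift along the world's x, y, z in cm, then the turn, a rotation vector about the world's x, y, z in degrees, then the opening, from 0 (shut) to 1 (fully open). In form: [[dx, dy, dz, ax, ay, az, jaw], ...]. A call has 1 to 8 rows; each row shifts and turns the commanded pose from where the row before left it; what a row does not reach is not made up. A row lasts 1/10 s, in which the tool goes at most 50 mm and 8.59 degrees, less where a joint would pass 70% of its speed; a pose out of reach is approached as far as the arm can. A call is refused whole if a number of a shift passes 5 or a number of a turn 8.59, either way. A call with a gripper value outside its range is refused whole. The fingers move at their own pace and stop on an object; the grip force is fixed at half the most. Time passes only in rows, so rows that do not move let the fingers close. It gives the time, the measured TCP pose, the force, the opening and the grip force at its end, in the units of the state.
- robot.get_obs(): the state, without advancing time (a new reading comes with each control period).
- imaging.snapshot(name): name is "scene" or "top" or "wrist"; returns the picture (384x512x3 uint8, red, green, blue); there is no depth.
- imaging.camera_params(name): a dict with "camera_matrix" (3x3 intrinsics, pixels), "R" (3x3) and "t" (3): a world point X has camera coordinates R X + t. Camera axes: x right, y down, z forward; pixel columns grow to the right and rows downward; lengths in m; the calibration is good to about 2 mm. A picture is of the moment at which its call begins: read the wrist's pose just before it. camera_params takes no time and is no camera call; for the wrist camera it gives the pose at the moment of the call.
- robot.close_job(): hands the job in; it is judged then, once.
The state is a dict: "time": time; "joint_positions": joint angles; "qvel": joint speeds; "joint_torque": joint torques, N m; "tool_pos": TCP position; "ee_rot": TCP orientation; "wrist_force": force on the tool from outside, world axes, zero at the start; "wrist_torque": the same for the moment, N m; "width": finger opening in m; "finger_force": force on a finger pad.
Only numpy, scipy, OpenCV 4.12 (cv2) and the standard library are available. Lean on these libraries where they do the work, as an engineer would, in place of code of your own. Each camera call takes 0.05 s, during which the arm holds its last target. There are 200 camera calls.

TASK

Get the drill stand ready to drill the long bracket: first stand the white grinder housing upright, wholly on the cutting mat, to clear the way. Then, without lifting it off the brown mat, slide the long bracket until the cross marked on it lies right under the tip of the drill bit, without bumping the stand. Also turn the speed controller's knob (do not push the pointer itself) until the pointer lines up with the pointed, diamond-shaped tab on the scale; leave the other things on the brown mat where they are and knock nothing over.

Things in the scene. Friction and masses are not known exactly. Their poses are not given: they have to be found in the camera images.
- bracket: long aluminium L bracket, loose, 0.25 kg: flat foot 170 long (its x) by 60 wide (its y), 6 thick, on the brown mat; at its -x end a plain upright flange 8 thick, 60 wide, its top 50 above the underside (flange centre plane at x = -81). Origin: centre of the foot's underside, z up. Lies left or right, the short bracket on the other side. Any final yaw will do
- cross (a point): centre of the dark diagonal cross (26 across) marked on the top face of the long bracket's foot, at bracket x = 40, y = 0, z = 6, i.e. 121 from the flange's centre plane and 45 from the foot's free end
- flange (a point): middle of the top edge of the long bracket's flange (bracket x = -81, y = 0, z = 50)
- bit_tip (a point): tip of the drill bit, pointing down, 19.5 above the table (10.5 above the foot's top face). The bit is 4 thick up to 68 high, then a chuck 20 in diameter up to 112, then the drill body, up to 68 in diameter, up to 310
- stand: drill stand, fixed. Origin on the table straight below the bit tip. Its x axis points from the bit to the column: grey foot plate 110 by 180, 25 high, from x = 90 to x = 200; column 30 in diameter at x = 150, 380 high; clamp arm between column and drill 200 to 250 high; a crank reaches to y = -112 at x = 145, 225 high
- housing: white cylindrical coffee-grinder housing standing upright in front of the drill, loose, 0.25 kg, 60 in diameter up to 85 high, 52 above that, 110 high in all. Origin: centre of its underside
- cutting_mat: small dark cutting mat with a white grid, fixed, 160 (its x) by 120 (its y) by 3 thick, far left or far right. Origin: centre of its underside, on the table
- controller: grey speed controller box, fixed, 160 (its x) by 120 (its y), 60 high, far left or far right (on the other side from the cutting mat). Origin: centre of its underside, on the table. Knob on the top at x = -40, y = 0; scale with pointer and tabs near x = 55, running along y
- knob_grip (a point): on the vertical axis of the round black knob (40 in diameter, smooth side, from 4 to 38 above the box top), 25 above the box top: the height to grip. Turns with about 0.05 N m of friction and stays where it is left
- knob (a joint): knob angle in rad, 0 to 5.5, grows clockwise seen from above. The pointer moves 12 mm per rad towards the controller's -y as it grows
- pointer: dark steel pointer that slides along the scale, driven by the knob (controller y in mm = 33 - 12 x knob angle). Origin: under its nose, on the box top, at controller x = 52; the pointer itself is 3 wide, 24 long, 10 high
- pointed_tab: fixed dark steel tab on the scale, diamond-shaped from above: 16 from corner to corner, one corner pointing at the pointer, 8 high, at controller x = 62. Origin: its centre, on the box top
- square_tab: fixed dark steel tab, 13 by 13 square with a flat side towards the pointer, 8 high, at controller x = 62: not the wanted one. Origin: its centre, on the box top
- short_bracket: short aluminium L bracket, loose, without a cross: foot 110 (its x) by 60 by 6, flange 8 thick and 50 high at its -x end. Origin: centre of the foot's underside. Bystander
- mug: white mug, 72 in diameter, 90 high, handle reaching about 30 beyond on its +y side, beside the drill on the left. Origin: centre of its underside. Bystander
- glue: glue bottle, 48 in diameter, 120 high, beside the drill on the right. Origin: centre of its underside. Bystander
- screwdriver: screwdriver lying at the back left of the brown mat (along its x, handle to -x, 200 long, 26 high). Origin: under its middle. Bystander
- mat: thin brown work mat, fixed, 410 (x) by 620 (y), 3 thick: its top is 3 above the table. Origin: centre of its underside

How it is judged:
By the outcome, as a careful person would: the job done as asked, in the order asked, and still so for the second after the job is handed in, with the robot touching nothing.
It also fails if it takes over 72 s, if anything falls off the work surface, if the arm or the gripper's body presses on something with over 40 N, if the wrist force passes 120 N, or if a joint passes its speed limit or range.

## Working session

There is one attempt and no reset: what is moved stays moved. The work goes in short steps, Python scripts to look and compute and a shell command to move; the robot and the scene stay as the last step left them, time stands still between calls to the robot, and variables do not carry over. Pictures are saved under pics/ and viewed, at most 10 in all, crops included, and the job is handed in when it is done.

```bash
mkdir -p pics; ls; python3 - <<'E'
from bench import robot, imaging
import cv2,numpy as np
for n in("scene","top"):
    im=imaging.snapshot(n); cv2.imwrite(f"pics/{n}0.png",im[:,:,::-1])
    p=imaging.camera_params(n); print(n,np.round(p["camera_matrix"],1).tolist(),np.round(p["R"],3).tolist(),np.round(p["t"],3).tolist(), "C",-p["R"].T@p["t"])
o=robot.get_obs();print(o, robot.tip_extent)
E
```

```text
pics
scene [[494.8, 0.0, 247.6], [0.0, 494.8, 189.2], [0.0, 0.0, 1.0]] [[-0.203, 0.979, 0.004], [0.719, 0.152, -0.678], [-0.665, -0.135, -0.735]] [0.123, -0.355, 1.877] C [1.52763889 0.18637731 1.13888124]
top [[347.2, 0.0, 255.6], [0.0, 347.2, 187.8], [0.0, 0.0, 1.0]] [[-0.028, -1.0, 0.002], [-0.999, 0.028, -0.04], [0.04, -0.004, -0.999]] [0.017, 0.544, 1.072] C [0.50120555 0.00600422 1.09265707]
{'time': 0.1, 'joint_positions': array([-1.40809845e+00,  8.78763093e-02,  1.37211918e+00,  7.66045983e-06,
        1.68357035e+00, -1.03120361e-01]), 'qvel': array([ 0.00073379, -0.00192261, -0.00532097, -0.00162899, -0.00126298,
        0.00046055]), 'joint_torque': array([ 1.91250299e-03, -3.41253269e+01, -3.03302014e+01,  7.19972025e-02,
        3.04574682e-02, -9.75577336e-05]), 'tool_pos': array([ 0.14439482, -0.53021844,  0.21541565]), 'ee_rot': array([-3.13963073e+00, -2.10688123e-04,  2.65818887e-01]), 'wrist_force': array([ 0.51762437, -0.20279034, -0.09808582]), 'wrist_torque': array([ 0.01661998, -0.01035219, -0.01486973]), 'finger_force': 0.0, 'width': 0.09396739330462654} 0.011
```

View pics/scene0.png

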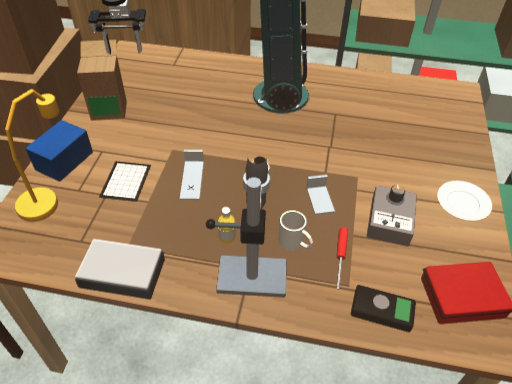

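View pics/top0.png

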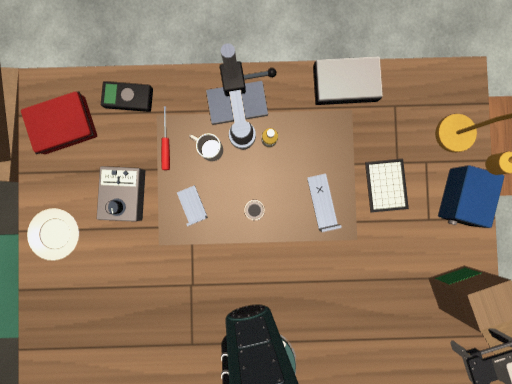

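The scene view shows the stand with its bit above the mat, the housing right behind the drill at (258,175), the long bracket with cross at (192,185), the cutting mat at (126,181) and the controller at (393,213). In the top view the housing is at (255,210), the long bracket's cross at (320,189) with its flange at (328,229), the cutting mat at (387,185), the controller knob at (115,207), the mug at (208,146) and the glue at (270,136).

```bash
cat > h.py <<'E'
from bench import robot, imaging
import cv2, numpy as np
def ray(p,px):
    K,R,t=p["camera_matrix"],p["R"],p["t"]
    d=R.T@np.linalg.solve(K,[px[0],px[1],1.]); return -R.T@t, d/np.linalg.norm(d)
def plane(p,px,z):
    c,d=ray(p,px); return c+d*(z-c[2])/d[2]
def tri(obs):  # [(params,px),...] least-squares point, residual mm
    A=np.zeros((3,3));b=np.zeros(3);L=[]
    for p,px in obs:
        c,d=ray(p,px);M=np.eye(3)-np.outer(d,d);A+=M;b+=M@c;L.append((c,M))
    X=np.linalg.solve(A,b); return X,[1e3*np.linalg.norm(M@(X-c)) for c,M in L]
def proj(p,X):
    q=p["camera_matrix"]@(p["R"]@np.asarray(X,float)+p["t"]);return q[:2]/q[2]
def shot(n,f=None):
    p=imaging.camera_params(n);im=imaging.snapshot(n)[:,:,::-1].copy()
    if f: cv2.imwrite("pics/"+f,im); np.savez("pics/"+f+".npz",im=im,R=p["R"],t=p["t"],camera_matrix=p["camera_matrix"])
    return p,im
E
python3 - <<'E'
from h import *
T=imaging.camera_params("top");S=imaging.camera_params("scene")
for n,px,z in [("housing",(255,210),.11),("cross",(320,189),.009),("flange",(328,229),.053),("mat",(387,185),.003),("knob",(115,207),.098),("mug",(208,146),.09),("glue",(270,136),.12),("short",(192,205),.009),("footFL",(208,93),.025),("drilltop",(241,134),.31),("ctrl",(120,194),.06)]:
    print(n,plane(T,px,z).round(3))
print("cross2",tri([(T,(320,189)),(S,(191,187))]))
W=imaging.camera_params("wrist");o=robot.get_obs()
Rm=cv2.Rodrigues
from scipy.spatial.transform import Rotation as Ro
RT=Ro.from_euler("xyz",o["ee_rot"]).as_matrix()
C=-W["R"].T@W["t"];print("cam in tool",RT.T@(C-o["tool_pos"]), "axis in tool",(RT.T@W["R"].T).round(3).tolist(),W["camera_matrix"].round(1).tolist())
E
```

```text
housing [0.478 0.006 0.11 ]
cross [ 0.535 -0.199  0.009]
flange [ 0.414 -0.21   0.053]
mat [ 0.542 -0.411  0.003]
knob [0.497 0.406 0.098]
mug [0.667 0.137 0.09 ]
glue [ 0.685 -0.042  0.12 ]
short [0.496 0.202 0.009]
footFL [0.843 0.142 0.025]
drilltop [0.656 0.033 0.31 ]
ctrl [0.535 0.406 0.06 ]
cross2 (array([ 0.53493609, -0.19683507,  0.01053299]), [np.float64(1.7562665307023937), np.float64(1.756266530702382)])
cam in tool [ 0.07928515 -0.00090471 -0.16731464] axis in tool [[-0.0, -0.964, -0.268], [1.0, -0.0, -0.0], [0.0, -0.268, 0.964]] [[319.2, 0.0, 261.4], [0.0, 319.2, 195.9], [0.0, 0.0, 1.0]]
```

```bash
R='[1.0,2.2,0.2,0,0,6.87,1]'
python3 -m pendant '[[1.0,2.2,0.2,0,0,6.87,1],[1.0,2.2,0.2,0,0,6.87,1],[1.0,2.2,0.2,0,0,6.87,1],[1.0,2.2,0.2,0,0,6.87,1],[1.0,2.2,0.2,0,0,6.87,1],[1.0,2.2,0.2,0,0,6.87,1],[1.0,2.2,0.2,0,0,6.87,1],[1.0,2.2,0.2,0,0,6.87,1]]' | tail -c 300
python3 -m pendant '[[1.0,2.2,0.2,0,0,6.87,1],[1.0,2.2,0.2,0,0,6.87,1],[1.0,2.2,0.2,0,0,6.87,1],[1.0,2.2,0.2,0,0,6.87,1],[1.0,2.2,0.2,0,0,6.87,1],[1.0,2.2,0.2,0,0,6.87,1],[1.0,2.2,0.2,0,0,6.87,1],[1.0,2.2,0.2,0,0,6.87,1]]' | tail -c 300
python3 -m pendant '[[1.0,2.2,0.2,0,0,6.87,1],[1.0,2.2,0.2,0,0,6.87,1],[1.0,2.2,0.2,0,0,6.87,1],[1.0,2.2,0.2,0,0,6.87,1],[1.0,2.2,0.2,0,0,6.87,1],[1.0,2.2,0.2,0,0,6.87,1],[1.0,2.2,0.2,0,0,6.87,1],[1.0,2.2,0.2,0,0,6.87,1]]'
python3 -m pendant '[[0,0,0,0,0,0,1],[0,0,0,0,0,0,1]]'
python3 -c "
from h import *
shot('wrist','w1.png')"
python3 -m pendant '[[-1,-4,0,0,0,0,1],[-1,-4,0,0,0,0,1],[0,-4,0,0,0,0,1],[0,0,0,0,0,0,1],[0,0,0,0,0,0,1]]'
python3 -c "
from h import *
shot('wrist','w2.png')
a=cv2.imread('pics/w1.png');b=cv2.imread('pics/w2.png');cv2.imwrite('pics/w12.png',cv2.resize(np.vstack([a,b]),(400,600)) if 0 else cv2.resize(np.hstack([a,b]),(800,300)))"
```

```text
time: 0.9
tool_pos: [0.2246, -0.3535, 0.232]
ee_rot: [-3.141, -0.001, 1.23]
wrist_force: [1.0, -0.1, -0.3]
width: 0.094
finger_force: 0.0
time: 1.7
tool_pos: [0.3045, -0.1776, 0.2482]
ee_rot: [-3.142, -0.001, 2.189]
wrist_force: [0.5, 0.3, -0.6]
width: 0.0938
finger_force: 0.0
time: 2.5
tool_pos: [0.3845, -0.0017, 0.2641]
ee_rot: [3.141, -0.001, -3.135]
wrist_force: [-0.0, 0.2, -0.2]
width: 0.0944
finger_force: 0.0
time: 2.7
tool_pos: [0.3842, -0.0027, 0.2641]
ee_rot: [-3.141, -0.001, -3.14]
wrist_force: [0.5, -0.2, -0.4]
width: 0.0942
finger_force: 0.0
time: 3.25
tool_pos: [0.3637, -0.1239, 0.2642]
ee_rot: [3.141, -0.001, 3.138]
wrist_force: [-0.1, -0.1, -0.1]
width: 0.0941
finger_force: 0.0
```

View pics/w12.png

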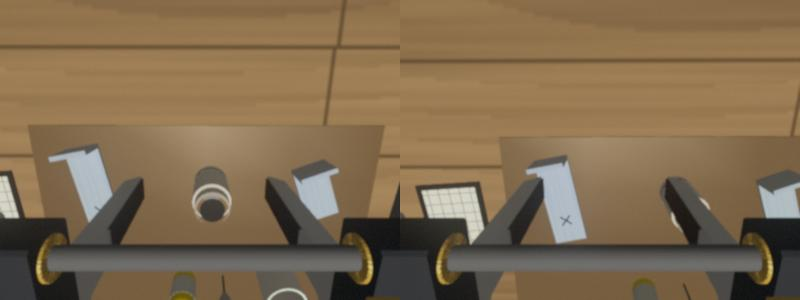

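The left half (w1) shows the housing at about (270,258) full-res between the fingers, with the bit peeking out below the gripper bar near (285,365). The right half (w2) shows the long bracket with its cross at about (212,282). I'll tilt the tool forward so the bit appears above the bar.

```bash
python3 -m pendant '[[0,3,0,0,-7,0,1],[0,3,0,0,-7,0,1],[1,2,0,0,-7,0,1],[0,0,0,0,0,0,1],[0,0,0,0,0,0,1]]'
python3 -c "
from h import *
shot('wrist','w3.png')"
python3 -m pendant '[[0,4,0,0,0,0,1],[0,4,0,0,0,0,1],[0,4,0,0,0,0,1],[0,0,0,0,0,0,1],[0,0,0,0,0,0,1]]'
python3 -c "
from h import *
shot('wrist','w4.png')
a=cv2.imread('pics/w3.png')[100:300,60:460];b=cv2.imread('pics/w4.png')[100:300,60:460];cv2.imwrite('pics/w34.png',cv2.resize(np.vstack([a,b]),(600,600)))"
```

```text
time: 3.8
tool_pos: [0.3739, -0.042, 0.2648]
ee_rot: [-3.14, 0.366, -3.137]
wrist_force: [0.3, -0.8, 1.3]
width: 0.0942
finger_force: 0.0
time: 4.35
tool_pos: [0.375, 0.0783, 0.2644]
ee_rot: [-3.14, 0.365, -3.135]
wrist_force: [0.4, 0.2, 0.7]
width: 0.0939
finger_force: 0.0
```

View pics/w34.png

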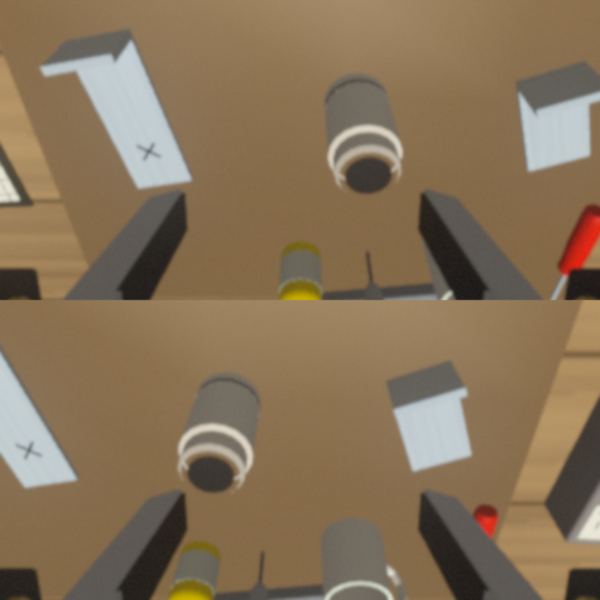

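The tip shows at (368,251) in the upper half and (262,552) in the lower half, the cross at (149,151) and (28,451), and the housing mouth at (369,174) and (211,472). These scale by 1.5 with crop offset (60,100).

```bash
python3 - <<'E'
from h import *
L=lambda f:dict(np.load("pics/"+f+".npz"))
a,b=L("w3.png"),L("w4.png")
def tip(d,x,y):
    g=cv2.cvtColor(d["im"],cv2.COLOR_BGR2GRAY).astype(float)
    print(g[y-6:y+8,x-5:x+6].astype(int))
tip(a,305,267);tip(b,235,268)
def full(u,v):return (60+u/1.5-.17,100+v/1.5-.17)
print("tip",tri([(a,full(368,251)),(b,full(262,252))]))
def cross(d,x,y):
    g=cv2.cvtColor(d["im"],cv2.COLOR_BGR2GRAY);r=g[y-12:y+13,x-13:x+14];m=(r<150).astype(np.uint8)
    n,l,s,c=cv2.connectedComponentsWithStats(m);i=1+np.argmin(np.hypot(*(c[1:]-[13,12]).T)+ (s[1:,4]<8)*99);print(s[i]);return c[i]+[x-13,y-12]
ca,cb=cross(a,159,201),cross(b,79,201);print("cross",ca,cb,tri([(a,ca),(b,cb)]),plane(a,ca,.009),plane(b,cb,.009))
print("hous",tri([(a,full(369,174)),(b,full(211,172))]))
E
```

```text
[[111 109 109 111 110 109 110 110 111 110 110]
 [108 111 109 110 109 109 110 111 110 109 111]
 [109 111 110 109 110 109 110 109 109 109 108]
 [110 108 109 110 110 111 109 110 108 109 109]
 [111 109 110 107 106 109 110 110 110 110 111]
 [110 109 111 107 103 106 108 110 109 108 109]
 [109 109 111 103  95  97 105 110 110 109 110]
 [110 110 108  99  85  84  98 108 109 110 110]
 [110 109 109  98  77  73  91 103 108 110 110]
 [110 110 106  98  78  70  88 103 109 109 109]
 [110 109 107  99  79  70  85 102 108 108 109]
 [110 108 108  99  82  71  84 101 108 109 110]
 [112 109 107 100  84  70  81 103 108 110 110]
 [109 109 109 102  86  69  76 100 108 110 108]]
[[110 110 112 113 110 112 111 111 111 109 111]
 [109 111 110 111 111 111 111 110 111 112 110]
 [111 112 110 112 110 111 109 109 111 110 111]
 [111 112 110 111 109 108 111 112 110 111 110]
 [110 110 111 109 107 105 107 110 110 110 110]
 [110 110 109 105  98  96 105 110 109 113 112]
 [111 110 109 101  86  84  97 108 110 111 111]
 [111 110 108  97  79  78  94 106 109 112 110]
 [111 110 105  95  76  77  95 108 110 110 112]
 [109 111 105  91  74  76  94 106 110 111 110]
 [110 110 104  90  74  77  97 108 111 112 110]
 [111 109 102  87  72  80  99 108 110 111 110]
 [112 110 102  85  71  80 101 110 109 111 111]
 [109 109 104  83  71  83 101 110 110 110 111]]
tip (array([0.66539692, 0.034821  , 0.02606447]), [np.float64(0.6691804826355824), np.float64(0.6691804826356256)])
[10  8  6  8 18]
[11  7  4  9 16]
cross [158.77777778 200.22222222] [ 78.6875 199.75  ] (array([ 0.5355286 , -0.19604612,  0.0082204 ]), [np.float64(0.1630226655074789), np.float64(0.1630226655075442)]) [ 0.53473082 -0.19569145  0.009     ] [ 0.53514191 -0.19556023  0.009     ]
hous (array([0.47757554, 0.01027912, 0.11206538]), [np.float64(0.34925505316842487), np.float64(0.3492550531682696)])
```

```bash
python3 - <<'E'
from h import *
L=lambda f:dict(np.load("pics/"+f+".npz"))
a,b=L("w3.png"),L("w4.png")
print("tip",tri([(a,(304.5,267.4)),(b,(234.5,267.5))]),plane(a,(304.5,267.4),.0195),plane(b,(234.5,267.5),.0195))
# bracket foot outline & cutting mat from w2/w3
for d,f in((a,"w3"),(dict(np.load("pics/w2.png.npz")),"w2")):
    hsv=cv2.cvtColor(d["im"],cv2.COLOR_BGR2HSV)
    m=((hsv[...,0]>90)&(hsv[...,0]<125)&(hsv[...,1]>15)&(hsv[...,2]>130)).astype(np.uint8)
    m=cv2.morphologyEx(m,cv2.MORPH_CLOSE,np.ones((5,5)))
    for c in cv2.findContours(m,cv2.RETR_EXTERNAL,cv2.CHAIN_APPROX_NONE)[0]:
        if cv2.contourArea(c)>400:
            P=np.array([plane(d,q[0],.009)[:2] for q in c],np.float32); r=cv2.minAreaRect(P); print(f,r)
T,im=shot("top","t1.png");hsv=cv2.cvtColor(im,cv2.COLOR_BGR2HSV)
# cutting mat: white cells box
w=((hsv[...,2]>150)&(hsv[...,1]<70)).astype(np.uint8);w[:, :360]=0;w[:,415:]=0;w[:150]=0;w[220:]=0
w=cv2.morphologyEx(w,cv2.MORPH_CLOSE,np.ones((5,5)));c=max(cv2.findContours(w,0,1)[0],key=cv2.contourArea)
P=np.array([plane(T,q[0],.003)[:2] for q in c],np.float32);r=cv2.minAreaRect(P);print("cutmat",r);print(cv2.boxPoints(r))
# controller box top
k=(hsv[...,1]<60).astype(np.uint8);k[:,:90]=0;k[:,150:]=0;k[:160]=0;k[225:]=0
c=max(cv2.findContours(cv2.morphologyEx(k,cv2.MORPH_CLOSE,np.ones((5,5))),0,1)[0],key=cv2.contourArea)
P=np.array([plane(T,q[0],.06)[:2] for q in c],np.float32);r=cv2.minAreaRect(P);print("ctrl",r);print(cv2.boxPoints(r))
E
```

```text
tip (array([0.66941836, 0.03439027, 0.02246793]), [np.float64(0.1926842429101648), np.float64(0.1926842429100705)]) [0.67254013 0.03496472 0.0195    ] [0.67312257 0.03401407 0.0195    ]
w3 ((0.5095998048782349, 0.20692002773284912), (0.08578434586524963, 0.0804111436009407), 6.3391032218933105)
w3 ((0.5023174285888672, -0.21530626714229584), (0.1561000645160675, 0.08839116245508194), 11.638649940490723)
w2 ((0.4990095794200897, 0.20248934626579285), (0.07243470102548599, 0.08024647831916809), 5.797451972961426)
w2 ((0.5025209784507751, -0.20963101089000702), (0.15774372220039368, 0.07626907527446747), 11.775226593017578)
cutmat ((0.5416072607040405, -0.40959641337394714), (0.14143463969230652, 0.10078924894332886), 3.7861011028289795)
[[ 0.4677166  -0.36398137]
 [ 0.47437194 -0.46455067]
 [ 0.61549795 -0.45521146]
 [ 0.6088426  -0.35464215]]
ctrl ((0.5369919538497925, 0.4038838744163513), (0.13384667038917542, 0.15752656757831573), 85.68372344970703)
[[0.45341527 0.34307826]
 [0.6104951  0.33122247]
 [0.62056863 0.4646895 ]
 [0.46348882 0.47654527]]
```

```bash
python3 -m pendant '[[3.4,-2.3,0,0,7,0,1],[3.4,-2.3,0,0,7,0,1],[3.4,-2.3,0,0,7,0,1],[0,0,-3,0,0,0,1],[0,0,-3,0,0,0,1],[0,0,-3,0,0,0,1],[0,0,0,0,0,0,1],[0,0,0,0,0,0,1]]'
python3 -c "
from h import *
shot('wrist','w5.png')"
```

```text
time: 5.25
tool_pos: [0.4765, 0.0061, 0.1746]
ee_rot: [3.142, -0.001, 3.139]
wrist_force: [-1.4, 0.0, 0.0]
width: 0.0938
finger_force: 0.0
```

View pics/w5.png

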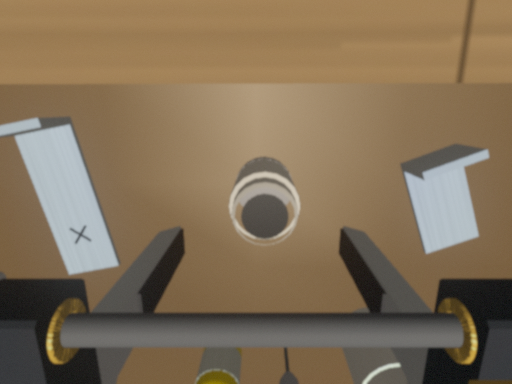

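The housing rim at (264,210) is centred between the fingertips at (183,235) and (340,235), and casts to about x=0.475, y=0.008. I'll descend, grip and lift.

```bash
python3 -m pendant '[[0,0.2,-3,0,0,0,1],[0,0,-3,0,0,0,1],[0,0,-3,0,0,0,1],[0,0,-2,0,0,0,1],[0,0,-1,0,0,0,1],[0,0,0,0,0,0,1]]'
python3 -m pendant '[[0,0,0,0,0,0,0],[0,0,0,0,0,0,0],[0,0,0,0,0,0,0],[0,0,0,0,0,0,0],[0,0,0,0,0,0,0],[0,0,0,0,0,0,0]]'
python3 -m pendant '[[0,0,0.5,0,0,0,0],[0,0,1,0,0,0,0],[0,0,2,0,0,0,0],[0,0,2,0,0,0,0],[0,0,0,0,0,0,0],[0,0,0,0,0,0,0]]'
```

```text
time: 5.9
tool_pos: [0.4768, 0.0099, 0.0552]
ee_rot: [-3.142, 0.001, -3.14]
wrist_force: [0.7, -0.6, 0.2]
width: 0.094
finger_force: 0.0
time: 6.5
tool_pos: [0.4769, 0.0098, 0.0552]
ee_rot: [-3.141, 0.001, -3.14]
wrist_force: [-0.2, -1.4, 2.9]
width: 0.0591
finger_force: 30.0
time: 7.1
tool_pos: [0.4765, 0.0105, 0.1096]
ee_rot: [3.141, 0.001, -3.14]
wrist_force: [0.2, 0.7, -2.0]
width: 0.0596
finger_force: 30.0
```

```bash
python3 -m pendant '[[0,0,1.5,0,0,0,0],[0,-1.5,1.5,0,0,0,0],[0.5,-3,0,0,0,0,0],[0.7,-4,0,0,0,0,0],[0.7,-4,0,0,0,0,0],[0.7,-4,0,0,0,0,0],[0.7,-4,0,0,0,0,0],[0.7,-4,0,0,0,0,0]]' | head -3
python3 -m pendant '[[0.7,-4,0,0,0,0,0],[0.7,-4,0,0,0,0,0],[0.7,-4,0,0,0,0,0],[0.4,-3,0,0,0,0,0],[0,-1.6,0,0,0,0,0],[0,-0.9,0,0,0,0,0],[0,0,0,0,0,0,0],[0,0,0,0,0,0,0]]'
python3 -c "
from h import *
shot('wrist','w6.png')"
```

```text
time: 7.9
tool_pos: [0.5157, -0.2357, 0.1374]
ee_rot: [3.139, -0.003, -3.14]
time: 8.7
tool_pos: [0.5415, -0.4083, 0.1393]
ee_rot: [3.14, -0.0, -3.139]
wrist_force: [-0.1, 0.5, -1.9]
width: 0.0597
finger_force: 30.0
```

View pics/w6.png

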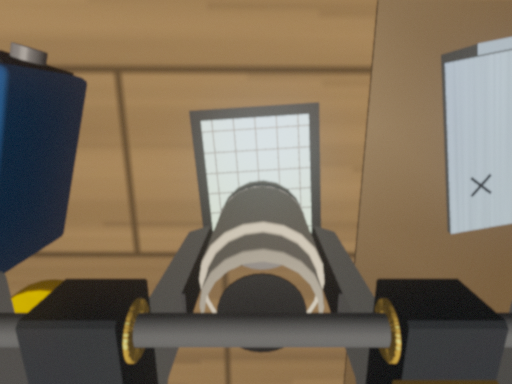

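The housing is held upright over the middle of the cutting mat, whose near corners are at (193,112) and (318,105). I'll set it down, let go and rise.

```bash
python3 -m pendant '[[0,0,-2,0,0,0,0],[0,0,-3,0,0,0,0],[0,0,-2,0,0,0,0],[0,0,-0.8,0,0,0,0],[0,0,-0.4,0,0,0,0],[0,0,-0.1,0,0,0,0],[0,0,0,0,0,0,0],[0,0,0,0,0,0,0]]'
python3 -m pendant '[[0,0,0,0,0,0,0.3],[0,0,0,0,0,0,1],[0,0,0,0,0,0,1],[0,0,0,0,0,0,1],[0,0,0,0,0,0,1]]'
python3 -m pendant '[[0,0,1,0,0,0,1],[0,0,3,0,0,0,1],[0,0,4,0,0,0,1],[0,0,4,0,0,0,1],[0,0,4,0,0,0,1],[-2,2,2,0,0,0,1],[-4,4,0,0,0,0,1],[-4,4,0,0,0,0,1]]'
python3 -m pendant '[[-4,4,0,0,0,0,1],[0,4,0,0,0,0,1],[0,0,0,0,0,0,1],[0,0,0,0,0,0,1]]'
python3 - <<'E'
from h import *
T,im=shot("top","t2.png")
p,w=shot("wrist","w7.png")
t=cv2.resize(im[110:250,150:430],(560,280),interpolation=cv2.INTER_CUBIC)
cv2.imwrite("pics/tw.png",np.vstack([t,cv2.resize(w,(560,420))[:310]]))
E
```

```text
time: 9.55
tool_pos: [0.5422, -0.4103, 0.0582]
ee_rot: [-3.14, 0.002, -3.14]
wrist_force: [0.2, -0.9, -2.3]
width: 0.0598
finger_force: 30.0
time: 10.05
tool_pos: [0.5416, -0.4099, 0.0569]
ee_rot: [-3.141, 0.0, -3.14]
wrist_force: [0.4, 0.5, -0.6]
width: 0.088
finger_force: 0.0
time: 10.85
tool_pos: [0.4503, -0.3186, 0.2384]
ee_rot: [-3.14, 0.002, -3.14]
wrist_force: [-0.1, 0.5, 0.9]
width: 0.0939
finger_force: 0.0
time: 11.25
tool_pos: [0.4156, -0.2435, 0.2379]
ee_rot: [-3.139, 0.002, -3.138]
wrist_force: [-0.2, -0.7, 0.2]
width: 0.0938
finger_force: 0.0
```

View pics/tw.png

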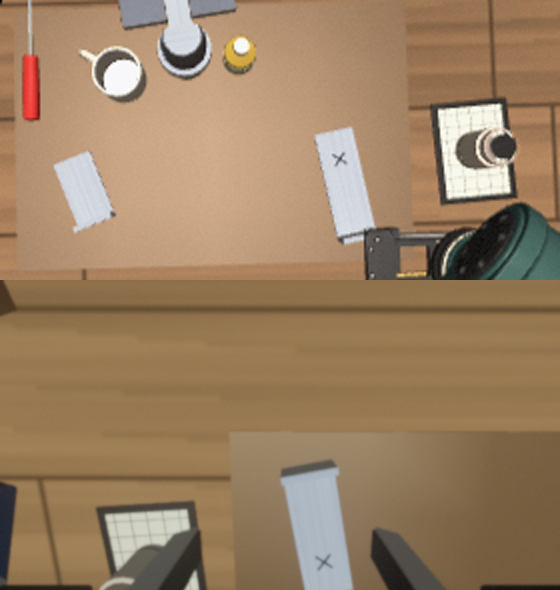

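Top half: the housing stands upright inside the cutting mat, and the mug, glue, screwdriver and short bracket have not moved. Bottom half: the long bracket between the fingers, with its cross at (324,562) and the flange strip near (283–337,465–475). Next I'll work out the bracket's exact pose.

```bash
python3 - <<'E'
from h import *
L=lambda f:dict(np.load("pics/"+f+".npz"))
def mask(d):
    h=cv2.cvtColor(d["im"],cv2.COLOR_BGR2HSV)
    return ((h[...,0]>90)&(h[...,0]<125)&(h[...,1]>15)&(h[...,2]>130)).astype(np.uint8)
def comp(d,X):
    m=mask(d);n,l,s,c=cv2.connectedComponentsWithStats(cv2.morphologyEx(m,cv2.MORPH_CLOSE,np.ones((5,5))))
    u,v=proj(d,X).astype(int);return l==l[v-0,u]
d=L("w7.png");M=comp(d,(.50,-.203,.009));ys,xs=np.nonzero(M);print("rows",ys.min(),ys.max(),xs.min(),xs.max())
lo=[];hi=[]
for y in range(ys.min()+25,ys.max()-6):
    r=xs[ys==y]
    if len(r)<10: continue
    lo.append(plane(d,(r.min()-.5,y),.009)[:2]);hi.append(plane(d,(r.max()+.5,y),.009)[:2])
for n,P in(("lo",lo),("hi",hi)):
    P=np.array(P);k=np.polyfit(P[:,0],P[:,1],1);print(n,"yaw",np.degrees(np.arctan(k[0])),"y at .5:",np.polyval(k,.5),"std",np.std(P[:,1]-np.polyval(k,P[:,0])))
g=cv2.cvtColor(d["im"],cv2.COLOR_BGR2GRAY);u,v=proj(d,(.535,-.196,.009)).astype(int)
r=g[v-14:v+15,u-14:u+15];mm=(r<140).astype(np.uint8);n,l,s,c=cv2.connectedComponentsWithStats(mm)
for i in range(1,n):
    if s[i,4]>8 : q=c[i]+[u-14,v-14];print("cross",s[i],plane(d,q,.009))
# flange top left end in w1,w2,w3,w7
obs=[]
for f,X in(("w1.png",(.48,-.207,.009)),("w3.png",(.48,-.207,.009)),("w2.png",(.48,-.207,.009)),("w7.png",(.48,-.207,.009))):
    e=L(f);m=comp(e,X);ys,xs=np.nonzero(m);i=xs.argmin();top=ys<ys.min()+22
    j=xs[top].argmax();print(f,(xs[i],ys[i]),(xs[top][j],ys[top][j]),plane(e,(xs[i],ys[i]),.053));obs.append((e,(xs[i]-.5,ys[i])))
print("corner L",tri(obs[:2]),tri([obs[0],obs[1],obs[3]]))
E
```

```text
rows 171 288 258 321
lo yaw 10.893440437426404 y at .5: -0.23291097065556976 std 0.00038683418168265944
hi yaw 10.910191872917064 y at .5: -0.1731395960671687 std 0.0003814318379395385
cross [ 7  8 14 14 55] [ 0.53572531 -0.1964299   0.009     ]
w1.png (np.int64(64), np.int64(202)) (np.int64(131), np.int64(209)) [ 0.42008437 -0.24547278  0.053     ]
w3.png (np.int64(89), np.int64(145)) (np.int64(156), np.int64(147)) [ 0.41938812 -0.24535937  0.053     ]
w2.png (np.int64(162), np.int64(217)) (np.int64(219), np.int64(226)) [ 0.41866602 -0.24709426  0.053     ]
w7.png (np.int64(258), np.int64(180)) (np.int64(308), np.int64(173)) [ 0.41813181 -0.24698711  0.053     ]
corner L (array([ 0.42085189, -0.24771541,  0.05028602]), [np.float64(0.11064956717047572), np.float64(0.1106495671704389)]) (array([ 0.41983271, -0.24725725,  0.0511438 ]), [np.float64(0.7739774901712193), np.float64(0.5408057895729309), np.float64(1.2930361746685806)])
```

```bash
python3 -m pendant '[[0.1,1.2,0,0,0,5.4,1],[0,1.2,-2,0,0,5.4,1],[0,0,-4,0,0,0,1],[0,0,-4,0,0,0,1],[0,0,-4,0,0,0,1],[0,0,-3,0,0,0,1],[0,0,-2,0,0,0,1],[0,0,-1.3,0,0,0,1]]'
python3 -m pendant '[[0,0,0,0,0,0,1],[0,0,0,0,0,0,0],[0,0,0,0,0,0,0],[0,0,0,0,0,0,0],[0,0,0,0,0,0,0],[0,0,0,0,0,0,0],[0,0,0,0,0,0,0]]'
```

```text
time: 12.15
tool_pos: [0.4156, -0.22, 0.0309]
ee_rot: [3.139, -0.003, -2.952]
wrist_force: [0.8, -0.0, -0.1]
width: 0.094
finger_force: 0.0
time: 12.85
tool_pos: [0.4168, -0.2199, 0.0343]
ee_rot: [-3.14, 0.001, -2.951]
wrist_force: [-1.1, -0.4, 1.5]
width: 0.0597
finger_force: 30.0
```

```bash
python3 -m pendant '[[0,0.5,0,0,0,0,0],[0,1,0,0,0,-0.7,0],[0,2,0,0,0,-0.7,0],[0,2,0,0,0,-0.7,0],[0,2,0,0,0,-0.7,0],[0,2,0,0,0,-0.7,0],[0,2,0,0,0,-0.7,0],[0,2,0,0,0,-0.7,0]]'
python3 -m pendant '[[0,2,0,0,0,-0.7,0],[0,2,0,0,0,-0.7,0],[0,2,0,0,0,-0.7,0],[0,2,0,0,0,-0.7,0],[0,2,0,0,0,-0.7,0],[0,1,0,0,0,-0.6,0],[0,0.5,0,0,0,-0.6,0],[0,0,0,0,0,0,0]]'
```

```text
time: 13.65
tool_pos: [0.4169, -0.0846, 0.0343]
ee_rot: [-3.139, 0.002, -3.037]
wrist_force: [1.1, -2.4, 3.8]
width: 0.0597
finger_force: 30.0
time: 14.45
tool_pos: [0.4168, 0.0309, 0.0343]
ee_rot: [3.141, 0.001, -3.118]
wrist_force: [0.2, 0.5, 5.8]
width: 0.0597
finger_force: 30.0
```

```bash
python3 -m pendant '[[0.5,0,0,0,0,0,0],[1.5,0,0,0,0,0,0],[2,0,0,0,0,0,0],[2,0,0,0,0,0,0],[2,0,0,0,0,0,0],[2,0,0,0,0,0,0],[1.5,0,0,0,0,0,0],[1,0,0,0,0,0,0]]'
python3 -m pendant '[[0.5,0.1,0,0,0,0,0],[0.4,0,0,0,0,0,0],[0,0,0,0,0,0,0],[0,0,0,0,0,0,0]]'
python3 -m pendant '[[0,0,0,0,0,0,0.85],[0,0,0,0,0,0,0.85],[0,0,0,0,0,0,0.85],[0,0,0,0,0,0,0.85]]'
python3 -m pendant '[[-0.2,0,2,0,0,0,0.85],[0,0,3,0,0,0,0.85],[-2,0,4,0,0,0,0.85],[-3,-2,4,0,-7,0,1],[-3,-2,4,0,-7,0,1],[-3,-2,4,0,-7,0,1],[0,0,0,0,0,0,1],[0,0,0,0,0,0,1]]'
```

```text
time: 15.25
tool_pos: [0.54, 0.0305, 0.0342]
ee_rot: [3.14, -0.006, -3.119]
wrist_force: [-8.9, 0.5, 11.6]
width: 0.0598
finger_force: 30.0
time: 15.65
tool_pos: [0.549, 0.0314, 0.0342]
ee_rot: [3.14, -0.003, -3.119]
wrist_force: [-5.6, 0.6, 8.9]
width: 0.0599
finger_force: 30.0
time: 16.05
tool_pos: [0.5501, 0.0314, 0.0329]
ee_rot: [3.141, -0.001, -3.119]
wrist_force: [0.7, -0.7, 0.3]
width: 0.0798
finger_force: 0.0
time: 16.85
tool_pos: [0.4444, -0.0248, 0.2377]
ee_rot: [-3.131, 0.373, -3.118]
wrist_force: [0.2, 0.6, -0.1]
width: 0.0939
finger_force: 0.0
```

```bash
python3 -c "
from h import *
shot('wrist','w8.png')"
python3 -m pendant '[[0,3.5,0,0,0,0,1],[0,3.5,0,0,0,0,1],[0,3.5,0,0,0,0,1],[0,0,0,0,0,0,1],[0,0,0,0,0,0,1]]'
python3 -c "
from h import *
shot('wrist','w9.png')
a=cv2.imread('pics/w8.png')[150:290,160:360];b=cv2.imread('pics/w9.png')[150:290,160:360];cv2.imwrite('pics/w89.png',cv2.resize(np.hstack([a,b]),(800,280),interpolation=cv2.INTER_CUBIC))"
```

```text
time: 17.4
tool_pos: [0.445, 0.0821, 0.231]
ee_rot: [-3.132, 0.358, -3.113]
wrist_force: [0.2, -0.4, -0.5]
width: 0.0939
finger_force: 0.0
```

View pics/w89.png

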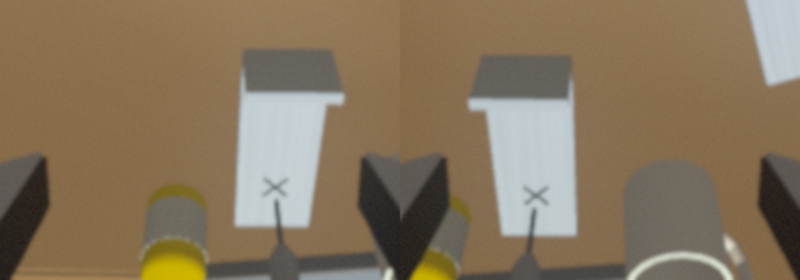

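Both views show the tip just below the cross centre: cross at (275,187) and (536,196), tip at (276,200) and (534,208), in 2x crop pixels. I'll measure the remaining offset.

```bash
python3 - <<'E'
from h import *
L=lambda f:dict(np.load("pics/"+f+".npz"))
a,b=L("w8.png"),L("w9.png")
for d,x,y in((a,297,248),(b,227,252)):
    g=cv2.cvtColor(d["im"],cv2.COLOR_BGR2GRAY).astype(int);print(x-8,y-12);print(g[y-12:y+10,x-8:x+9])
E
```

```text
289 236
[[206 204 203 204 204 203 204 205 206 205 204 204 203 204 206 206 206]
 [205 204 201 200 201 203 204 205 206 205 204 203 203 202 203 205 205]
 [205 202 195 187 191 198 202 204 205 205 204 201 200 195 194 200 204]
 [205 200 186 171 172 183 194 202 206 204 201 195 188 178 178 192 202]
 [205 200 188 169 157 160 177 193 202 200 192 178 167 164 174 194 202]
 [205 203 196 186 172 157 158 176 189 186 173 160 164 176 189 200 203]
 [205 203 202 199 191 175 157 151 159 159 155 161 181 195 201 204 205]
 [205 203 203 202 197 183 161 137 128 134 149 174 193 203 205 205 205]
 [205 203 201 199 190 175 159 146 142 141 150 170 191 202 204 206 205]
 [204 201 195 188 171 159 163 175 177 171 158 156 173 190 199 204 205]
 [203 196 182 169 161 166 183 196 196 192 177 158 157 170 189 201 204]
 [202 194 178 170 176 187 197 203 202 199 192 179 166 167 185 198 204]
 [203 196 190 188 194 200 203 203 197 193 195 194 188 186 192 200 205]
 [204 201 199 199 202 203 205 196 181 175 189 199 200 201 202 204 204]
 [205 202 202 203 204 205 204 190 159 149 175 196 203 205 204 204 204]
 [204 203 203 204 205 204 2
[... 1341 characters left out ...]
193 182 177 182 190 194 195 198 199 196 188 177 173 185 196]
 [201 201 198 194 193 194 191 181 179 190 197 198 196 193 191 196 199]
 [202 201 199 197 198 196 184 160 153 175 193 198 198 199 198 200 202]
 [201 201 198 199 197 193 173 138 129 164 190 198 198 199 200 202 201]
 [202 201 199 197 198 189 165 123 124 165 191 199 198 199 200 202 202]
 [202 201 199 198 196 186 155 115 126 169 192 198 199 198 200 201 201]
 [201 201 200 198 195 182 146 108 130 173 192 199 198 198 200 201 201]
 [202 201 200 198 195 180 141 106 139 179 195 199 197 198 200 200 202]
 [202 202 200 197 194 180 139 108 146 185 198 200 198 199 200 200 201]
 [202 201 200 198 194 177 134 108 148 187 199 199 199 199 199 200 201]]
```

```bash
python3 - <<'E'
from h import *
L=lambda f:dict(np.load("pics/"+f+".npz"))
a,b=L("w8.png"),L("w9.png")
ca,cb,ta,tb=(297.3,243.3),(227.3,247.5),(297.8,250.0),(226.5,254.0)
C=tri([(a,ca),(b,cb)]);T=tri([(a,ta),(b,tb)]);print("cross",C,"tip",T,"diff",1e3*(T[0]-C[0]))
for d,c,t in((a,ca,ta),(b,cb,tb)):print(plane(d,c,.009),plane(d,t,.0195),1e3*(plane(d,t,.0195)-plane(d,c,.009))[:2])
# resample: direction of bit in px at several rows gives axis
g=cv2.cvtColor(a["im"],cv2.COLOR_BGR2GRAY)
for d,r0 in((a,range(250,266,3)),(b,range(254,270,3))):
    g=cv2.cvtColor(d["im"],cv2.COLOR_BGR2GRAY).astype(float);x0=round(ta[0] if d is a else tb[0])
    for r in r0:
        w=np.clip(190-g[r,x0-6:x0+7],0,None);print(r,round((w*np.arange(x0-6,x0+7)).sum()/w.sum(),2),round(w.sum()/w.max(),2),end=" | ")
    print()
E
```

```text
cross (array([0.66789298, 0.03455914, 0.01053799]), [np.float64(0.023200136294243487), np.float64(0.023200136294390328)]) tip (array([0.66950968, 0.03446626, 0.02290146]), [np.float64(0.24810503826573355), np.float64(0.2481050382656451)]) diff [ 1.61670282 -0.09288386 12.3634642 ]
[0.66946868 0.03481984 0.009     ] [0.67342327 0.03508972 0.0195    ] [3.9545945  0.26987939]
[0.66941195 0.03435594 0.009     ] [0.67272096 0.0340176  0.0195    ] [ 3.30900973 -0.33834546]
250 297.82 2.12 | 253 297.98 2.14 | 256 298.33 2.49 | 259 298.67 2.39 | 262 298.41 3.49 | 265 298.15 9.34 | 
254 226.69 2.38 | 257 226.32 2.65 | 260 225.91 2.34 | 263 225.56 2.7 | 266 225.09 2.87 | 269 225.81 9.1 |
```

```bash
python3 -m pendant '[[1.1,1.9,0,0,0,-7.5,1],[1.1,1.9,0,0,0,-7.5,1],[1.1,1.9,0,0,0,-7.5,1],[1.1,1.9,0,0,0,-7.5,1],[1.1,1.9,0,0,0,-7.5,1],[1,1.9,0,0,0,-7.5,1],[0,0,0,0,0,0,1],[0,0,0,0,0,0,1]]'|head -3
python3 -c "
from h import *
shot('wrist','w10.png')"
python3 -m pendant '[[-0.5,-2.9,0,0,0,7.8,1],[-0.5,-2.9,0,0,0,7.8,1],[-0.5,-2.9,0,0,0,7.8,1],[-0.5,-2.9,0,0,0,7.8,1],[-0.5,-2.9,0,0,0,7.8,1],[-0.5,-2.9,0,0,0,7.8,1],[-0.5,-2.9,0,0,0,7.8,1],[-0.5,-2.9,0,0,0,7.8,1]]'|head -3
python3 -m pendant '[[-0.5,-2.7,0,0,0,7.8,1],[0,0,0,0,0,0,1],[0,0,0,0,0,0,1],[0,0,0,0,0,0,1]]'|head -3
python3 - <<'E'
from h import *
shot('wrist','w11.png')
o=[]
for f in("w10.png","w11.png"):
    d=dict(np.load("pics/"+f+".npz"));t=proj(d,(.671,.0345,.0195));c=proj(d,(.669,.0345,.009));print(f,t,c)
    u,v=t.astype(int);print(u,v);o.append(cv2.resize(d["im"][max(v-60,0):v+40,max(u-60,0):u+60],(390,325),interpolation=cv2.INTER_CUBIC))
cv2.imwrite("pics/w1011.png",np.hstack(o))
E
```

```text
time: 18.25
tool_pos: [0.5099, 0.1927, 0.2328]
ee_rot: [-3.128, 0.365, 2.388]
time: 19.1
tool_pos: [0.4718, -0.0186, 0.2348]
ee_rot: [-3.131, 0.361, -2.908]
time: 19.5
tool_pos: [0.4684, -0.0405, 0.2342]
ee_rot: [-3.134, 0.358, -2.791]
w10.png [259.38497639 252.1797735 ] [258.61867591 246.54479439]
259 252
w11.png [262.88096011 247.70305362] [263.3529861 241.9064008]
262 247
```

View pics/w1011.png

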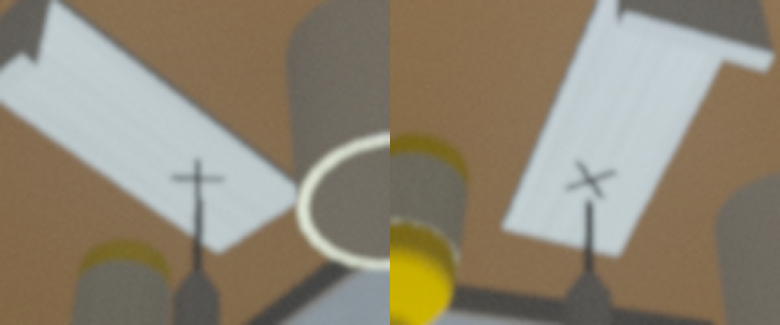

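The left crop (from the left) shows the cross at (197,179) with the bit column at about x=199. The right crop shows the cross at (590,180) with the bit column at about x=589. I'll fit the bit's vertical axis from these views.

```bash
cat > bit.py <<'E'
from h import *
def axis(d,tip=(.671,.0345)):
    """rows of the thin bit between z=.024 and .055 -> (n, n.C) constraints"""
    g=cv2.cvtColor(d["im"],cv2.COLOR_BGR2GRAY).astype(float);out=[]
    for v in range(int(proj(d,(*tip,.026))[1]),int(proj(d,(*tip,.052))[1])+1):
        z=np.interp(v,[proj(d,(*tip,k))[1] for k in(.02,.06)],[.02,.06]);u=int(round(proj(d,(*tip,z))[0]))
        w=g[v,u-5:u+6];q=np.clip(np.median(w)-15-w,0,None)
        if q.sum()<20: continue
        c,r=ray(d,((q*np.arange(u-5,u+6)).sum()/q.sum(),v));n=np.cross(r,[0,0,1]);n/=np.linalg.norm(n);out.append((n[:2],n[:2]@c[:2]))
    return out
def cross(d,X=(.669,.0345,.009)):
    g=cv2.cvtColor(d["im"],cv2.COLOR_BGR2GRAY).astype(float);u,v=np.round(proj(d,X)).astype(int)
    best=None  # lines of the cross: centre of symmetry by matching the patch with its half-turned self
    P=cv2.GaussianBlur(g,(3,3),0)[v-8:v+9,u-10:u+11].astype(np.float32);P=P.max()-P
    p=P[4:13,4:17];q=P[::-1,::-1].copy()
    r=cv2.matchTemplate(q,p,cv2.TM_CCOEFF_NORMED);_,s,_,m=cv2.minMaxLoc(r)
    k=r[max(m[1]-1,0):m[1]+2,max(m[0]-1,0):m[0]+2]
    return s,m
if __name__=="__main__":
    res=[]
    A=[];b=[]
    for f in("w8","w9","w10","w11"):
        d=dict(np.load(f"pics/{f}.png.npz"));o=axis(d);n=np.mean([k[0] for k in o],0);e=np.mean([k[1] for k in o]);s=np.std([k[1] for k in o])
        A.append(n);b.append(e);print(f,len(o),n.round(3),round(e*1e3,2),"std mm",round(s*1e3,2))
    A=np.array(A);b=np.array(b);x=np.linalg.lstsq(A,b,rcond=None)[0];print("axis",x,"res mm",((A@x-b)*1e3).round(2), "w10/11 only",np.linalg.solve(A[2:],b[2:]))
    for f in("w10","w11"):
        d=dict(np.load(f"pics/{f}.png.npz"));g=cv2.cvtColor(d["im"],cv2.COLOR_BGR2GRAY).astype(int);u,v=np.round(proj(d,(.669,.0345,.009))).astype(int);print(u-8,v-6);print(g[v-6:v+9,u-8:u+9])
E
python3 bit.py
```

```text
w8 14 [ 0.163 -0.987] 75.37 std mm 0.08
w9 14 [-0.13  -0.992] -121.35 std mm 0.07
w10 11 [-0.702 -0.712] -496.15 std mm 0.16
w11 15 [ 0.34 -0.94] 195.74 std mm 0.17
axis [0.67139683 0.03453276] res mm [-0.05  0.05 -0.01  0.02] w10/11 only [0.67137017 0.03454065]
251 241
[[200 199 198 198 198 197 195 183 163 170 190 198 199 199 199 198 198]
 [199 200 199 200 198 197 195 180 150 156 188 198 200 198 199 199 199]
 [197 199 198 199 197 198 194 177 144 152 185 198 199 199 200 199 199]
 [195 193 193 193 194 194 190 173 142 150 182 195 198 198 198 198 198]
 [189 180 177 177 178 177 174 160 130 142 174 186 187 189 189 190 191]
 [181 165 156 154 155 154 152 140 115 127 154 166 168 168 170 171 178]
 [184 173 164 159 159 160 157 145 118 126 154 164 164 165 165 166 176]
 [193 190 185 182 183 181 179 164 133 141 170 182 183 183 182 184 187]
 [199 197 195 195 194 193 191 175 142 150 182 195 195 195 195 195 194]
 [198 199 199 197 197 197 193 178 144 151 184 196 199 199 198 197 196]
 [198 199 200 199 198 198 194 177 144 152 183 197 199 200 199 199 198]
 [198 199 199 199 199 199 195 178 144 144 180 19
[... 610 characters left out ...]
200 199 196 185 163 138 139 153 154 155 156 163 172 182 190]
 [202 197 194 191 186 172 155 132 116 124 145 166 177 185 192 198 200]
 [197 188 177 171 165 159 156 147 137 127 151 178 193 198 202 202 201]
 [191 176 161 158 165 173 179 179 168 149 146 172 192 202 203 203 203]
 [192 179 176 179 185 193 197 195 188 169 146 159 186 199 203 203 203]
 [196 192 194 196 199 201 201 199 195 182 157 152 175 194 200 203 203]
 [200 200 201 202 203 202 199 192 187 187 177 165 174 191 199 202 203]
 [201 202 202 203 203 201 193 177 171 184 189 187 188 195 200 202 203]
 [201 202 202 203 204 199 186 156 143 171 192 197 199 200 201 202 202]
 [200 201 202 203 203 199 181 141 120 159 190 201 202 202 203 202 201]]
```

```bash
python3 - <<'E'
from h import *
P=[]
for f,c in(("w8",(297.3,243.3)),("w9",(227.3,247.5)),("w10",(259.4,246.45)),("w11",(263.1,242.2))):
    d=dict(np.load(f"pics/{f}.png.npz"));P.append((d,c));print(f,plane(d,c,.009))
print(tri(P))
E
```

```text
w8 [0.66946868 0.03481984 0.009     ]
w9 [0.66941195 0.03435594 0.009     ]
w10 [0.6696727  0.03553403 0.009     ]
w11 [0.66971766 0.03434997 0.009     ]
(array([0.67042345, 0.03465881, 0.00805538]), [np.float64(0.31768516467041014), np.float64(0.43276977538432987), np.float64(0.16518773874982648), np.float64(0.11806709389469083)])
```

The bit axis is at (0.6714, 0.0345) and the cross at about (0.670, 0.0347), so they are roughly 1.5 mm apart, which is good. On to the controller.

```bash
python3 -m pendant '[[0.7,3.4,0,0,0,-6.7,1],[0.7,3.4,0,0,0,-6.7,1],[0.7,3.4,0,0,0,-6.7,1],[0.7,3.4,0,0,6.8,0,1],[0.7,3.4,0,0,6.8,0,1],[0.7,3.4,0,0,6.8,0,1],[0.8,4,0,0,0,0,1],[0.8,4,0,0,0,0,1]]'
python3 -m pendant '[[0.8,4,0,0,0,0,1],[0.8,4,0,0,0,0,1],[0.8,4,-1,0,0,0,1],[0,0,0,0,0,0,1],[0,0,0,0,0,0,1]]'
python3 -c "
from h import *
shot('wrist','w12.png')"
python3 -m pendant '[[0,3,0,0,0,0,1],[0,3,0,0,0,0,1],[0,0,0,0,0,0,1],[0,0,0,0,0,0,1]]'
python3 -c "
from h import *
shot('wrist','w13.png')
a=cv2.imread('pics/w12.png')[100:300,130:430];cv2.imwrite('pics/w12c.png',cv2.resize(a,(800,533),interpolation=cv2.INTER_CUBIC))"
```

```text
time: 20.35
tool_pos: [0.5247, 0.2351, 0.2326]
ee_rot: [3.137, -0.003, -3.103]
wrist_force: [1.1, -0.2, 0.4]
width: 0.0942
finger_force: 0.0
time: 20.85
tool_pos: [0.5472, 0.3536, 0.2224]
ee_rot: [3.138, -0.003, -3.101]
wrist_force: [-0.6, 0.9, 0.6]
width: 0.0941
finger_force: 0.0
time: 21.3
tool_pos: [0.5486, 0.4108, 0.2245]
ee_rot: [3.136, -0.001, -3.106]
wrist_force: [0.7, 0.2, 0.4]
width: 0.0941
finger_force: 0.0
```

View pics/w12c.png

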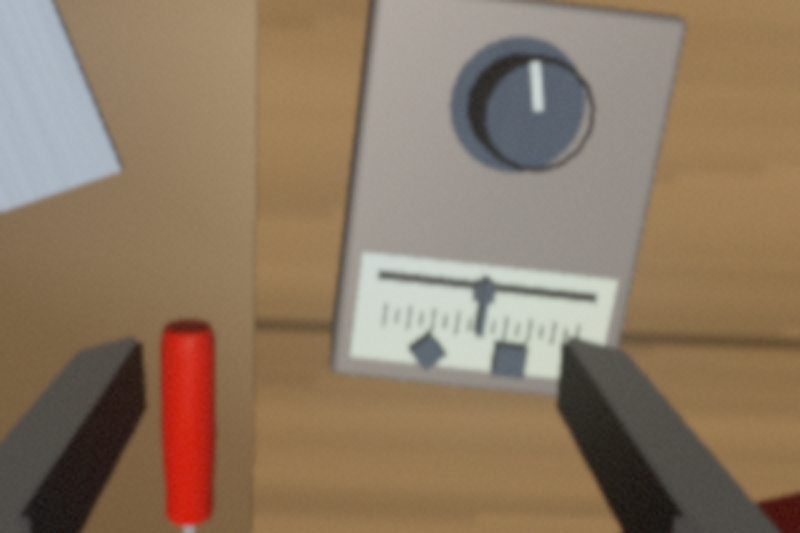

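The controller view shows the pointer nose at about (478,332), the diamond tab at (428,350), the square tab at (508,358) and the knob top at (536,110) in crop pixels. The diamond lies towards -y, so the knob must turn clockwise.

```bash
cat > ctl.py <<'E'
from h import *
def comps(d,x0,x1,y0,y1,thr=120):
    g=cv2.cvtColor(d["im"],cv2.COLOR_BGR2GRAY);m=np.zeros_like(g);m[y0:y1,x0:x1]=(g[y0:y1,x0:x1]<thr)
    n,l,s,c=cv2.connectedComponentsWithStats(m,connectivity=4);return l,[(i,s[i],c[i]) for i in range(1,n) if s[i,4]>25]
E
python3 - <<'E'
from ctl import *
for f in("w12","w13"):
    d=dict(np.load(f"pics/{f}.png.npz"))
    q=[proj(d,X) for X in((.575,.36,.06),(.615,.46,.06),(.575,.46,.06),(.615,.36,.06))];q=np.array(q);lo=q.min(0).astype(int);hi=q.max(0).astype(int);print(f,lo,hi)
    l,cs=comps(d,lo[0],hi[0],lo[1],hi[1])
    for i,s,c in cs: print(s,c.round(2),plane(d,c,.06).round(4),plane(d,c,.068).round(4))
    # knob white mark & knob top (blue-grey disc)
    h=cv2.cvtColor(d["im"],cv2.COLOR_BGR2HSV);u,v=proj(d,(.497,.406,.098)).astype(int);print("hsv",h[v,u],u,v,h[v+6,u],h[v+30,u+30])
E
```

```text
w12 [263 208] [356 245]
[308 208  45  17 100] [321.4  211.49] [0.5763 0.4219 0.06  ] [0.5737 0.4202 0.068 ]
[284 225  12  13  84] [289.55 231.17] [0.6004 0.3887 0.06  ] [0.5973 0.3878 0.068 ]
[339 227  17  18 256] [347.51 236.48] [0.6042 0.4535 0.06  ] [0.601 0.451 0.068]
[315 228  12  14 137] [320.38 234.76] [0.6033 0.4232 0.06  ] [0.6001 0.4214 0.068 ]
hsv [107  42 108] 319 140 [107  42 109] [ 15  20 150]
w13 [211 204] [303 241]
[255 204   7   7  27] [257.85 206.04] [0.5752 0.41   0.06  ] [0.5728 0.41   0.068 ]
[266 204  34   4  38] [282.53 205.26] [0.5734 0.4368 0.06  ] [0.571  0.4361 0.068 ]
[232 221  12  13  89] [237.62 227.09] [0.6004 0.3884 0.06  ] [0.5973 0.3889 0.068 ]
[263 224  11  13 120] [268.16 230.26] [0.603  0.4224 0.06  ] [0.5998 0.422  0.068 ]
hsv [108  46 110] 256 135 [107  44 110] [ 14  21 160]
```

```bash
python3 - <<'E'
from ctl import *
A=dict(np.load("pics/w12.png.npz"));B=dict(np.load("pics/w13.png.npz"))
print("diamond",tri([(A,(289.55,231.17)),(B,(237.62,227.09))]));print("square",tri([(A,(320.38,234.76)),(B,(268.16,230.26))]))
for n,d in(("A",A),("B",B)):
    g=cv2.cvtColor(d["im"],cv2.COLOR_BGR2GRAY);u,v=proj(d,(.497,.406,.098)).astype(int)
    y0,x0=v-45,u-50;c=cv2.HoughCircles(cv2.resize(g[y0:y0+90,x0:x0+100],None,fx=4,fy=4,interpolation=cv2.INTER_CUBIC),cv2.HOUGH_GRADIENT,1,10,param1=60,param2=20,minRadius=55,maxRadius=120)
    for k in c[0][:4]: q=(k[0]/4-.375+x0,k[1]/4-.375+y0);print(n,np.round(q,1),"r",k[2]/4,plane(d,q,.098).round(4))
# pointer: dark columns near nose
ey=np.array([.0025,.0339]);ey/=np.linalg.norm(ey)
for n,d,lo,hi in(("A",A,(296,216),(322,227)),("B",B,(244,211),(270,223))):
    g=cv2.cvtColor(d["im"],cv2.COLOR_BGR2GRAY).astype(int);print(n,lo);print(g[lo[1]:hi[1],lo[0]:hi[0]])
E
```

```text
diamond (array([0.59970711, 0.38853184, 0.06176255]), [np.float64(0.00013419664961181272), np.float64(0.0001341966494822277)])
square (array([0.60141031, 0.42219827, 0.06442236]), [np.float64(0.14653816864758373), np.float64(0.1465381686475075)])
A [324.2 139.5] r 25.725 [0.4959 0.4102 0.098 ]
A [330.2 141.8] r 22.275 [0.4977 0.4158 0.098 ]
A [328.2 140.2] r 22.7 [0.4964 0.4139 0.098 ]
A [321.5 139.5] r 23.75 [0.496  0.4077 0.098 ]
B [267.2 134. ] r 25.175 [0.4949 0.4161 0.098 ]
B [267.2 137.2] r 22.675 [0.4978 0.4162 0.098 ]
B [264.  134.2] r 27.3 [0.4952 0.4132 0.098 ]
B [269.5 138.5] r 20.725 [0.4989 0.4183 0.098 ]
A (296, 216)
[[212 210 212 211 209 203 203 208 211 212 211 203 176 128 100 115 156 193
  209 211 213 212 212 212 211 212]
 [205 203 208 212 205 194 193 204 212 211 208 197 166 119 101 122 165 197
  210 212 213 212 211 209 210 210]
 [197 193 205 209 202 187 189 206 209 208 202 190 156 113 101 128 168 200
  209 210 211 211 208 201 202 208]
 [186 184 202 209 200 183 189 204 208 201 191 183 148 104 102 133 175 200
  206 204 208 210 204 191 190 204]
 [183 183 202 209 197 180
[... 1360 characters left out ...]
92 207 205
  194 192 204 210 198 181 191 206]
 [182 191 205 205 191 183 200 208 200 179 167 153 128 121 159 196 208 203
  190 188 203 209 197 183 195 207]
 [190 197 207 204 188 182 200 208 199 179 168 148 120 121 162 198 208 202
  187 188 204 208 198 185 199 207]
 [200 206 209 202 187 184 201 208 203 185 171 146 119 124 165 199 208 201
  184 191 205 207 195 184 199 208]
 [210 209 211 203 191 189 204 209 206 198 185 154 125 129 168 199 208 202
  190 195 206 205 192 183 199 208]
 [212 212 211 207 201 200 208 212 211 207 195 173 149 152 178 202 210 206
  201 202 207 202 185 180 199 207]
 [211 211 211 210 208 208 210 212 212 210 204 194 183 183 196 207 210 210
  206 203 200 190 174 172 192 202]]
```

```bash
python3 - <<'E'
from ctl import *
A=dict(np.load("pics/w12.png.npz"));B=dict(np.load("pics/w13.png.npz"))
K,r=tri([(A,(330.2,141.8)),(B,(267.2,137.2))]);print("knob",K,r)
D=tri([(A,(289.55,231.17)),(B,(237.62,227.09))])[0]
ex=np.array([.9973,-.0732]);ey=np.array([.0732,.9973]);k=np.array([.4977,.416])
for n,d,pts in(("A",A,[(309.4,223),(309.2,224),(289.5,231.2),(320.4,234.8)]),("B",B,[(256.6,219),(256.4,220),(237.6,227.1),(268.2,230.3)])):
    for p in pts:
        print(n,p,[((plane(d,p,z)[:2]-k)@np.array([ex,ey]).T*1e3).round(1).tolist() for z in(.062,.066,.07)])
E
```

```text
knob [0.49790642 0.41622328 0.09606015] [np.float64(0.024539496187674936), np.float64(0.02453949618775436)]
A (309.4, 223) [[91.8, 0.3], [90.4, -0.5], [89.0, -1.4]]
A (309.2, 224) [[93.0, 0.2], [91.6, -0.6], [90.2, -1.4]]
A (289.5, 231.2) [[103.7, -20.0], [102.2, -20.6], [100.6, -21.1]]
A (320.4, 234.8) [[104.1, 14.4], [102.6, 13.4], [101.0, 12.4]]
B (256.6, 219) [[92.0, -0.1], [90.6, -0.3], [89.2, -0.4]]
B (256.4, 220) [[93.2, -0.2], [91.8, -0.3], [90.4, -0.5]]
B (237.6, 227.1) [[103.7, -19.9], [102.1, -19.8], [100.6, -19.7]]
B (268.2, 230.3) [[103.8, 14.0], [102.2, 13.7], [100.7, 13.4]]
```

```bash
python3 -m pendant '[[-2.5,0.3,-1,0,0,0,1],[-2.6,0.2,-2,0,0,0,1],[0,0,-3,0,0,0,1],[0,0,-3,0,0,0,1],[0,0,-3,0,0,0,1],[0,0,-1.5,0,0,0,1],[0,0,-0.9,0,0,0,1],[0,0,0,0,0,0,1]]'
python3 -m pendant '[[0,0,0,0,0,0,0],[0,0,0,0,0,0,0],[0,0,0,0,0,0,0],[0,0,0,0,0,0,0],[0,0,0,0,0,0,0],[0,0,0,0,0,0,0],[0,0,0,0,0,0,0]]'
```

```text
time: 22.15
tool_pos: [0.4976, 0.4157, 0.0792]
ee_rot: [3.137, -0.003, -3.106]
wrist_force: [1.3, 0.2, 0.3]
width: 0.094
finger_force: 0.0
time: 22.85
tool_pos: [0.4976, 0.4166, 0.0797]
ee_rot: [3.136, -0.002, -3.105]
wrist_force: [0.0, 0.2, -0.1]
width: 0.0412
finger_force: 0.1
```

```bash
python3 -m pendant '[[0,0,0,0,0,0,0],[0,0,0,0,0,0,0],[0,0,0,0,0,0,0]]'
python3 -m pendant '[[0,0,0,0,0,-4,0],[0,0,0,0,0,-7,0],[0,0,0,0,0,-7,0],[0,0,0,0,0,-7,0],[0,0,0,0,0,-7,0],[0,0,0,0,0,-7,0],[0,0,0,0,0,-7,0],[0,0,0,0,0,-7,0]]'
python3 -m pendant '[[0,0,0,0,0,-7,0],[0,0,0,0,0,-7,0],[0,0,0,0,0,-7,0],[0,0,0,0,0,-7,0],[0,0,0,0,0,-7,0],[0,0,0,0,0,-6,0],[0,0,0,0,0,0,0],[0,0,0,0,0,0,0]]'
```

```text
time: 23.15
tool_pos: [0.4976, 0.4159, 0.0796]
ee_rot: [3.137, -0.002, -3.106]
wrist_force: [0.7, -2.1, 1.8]
width: 0.0395
finger_force: 30.0
time: 23.95
tool_pos: [0.4977, 0.4161, 0.0796]
ee_rot: [3.137, -0.001, 2.248]
wrist_force: [-0.1, -2.9, 0.8]
width: 0.0394
finger_force: 30.0
time: 24.75
tool_pos: [0.4978, 0.4161, 0.0796]
ee_rot: [3.136, -0.001, 1.539]
wrist_force: [-0.0, -3.1, 0.9]
width: 0.0392
finger_force: 30.0
```

```bash
python3 -m pendant '[[0,0,0,0,0,0,1],[0,0,0,0,0,0,1],[0,0,0,0,0,0,1],[0,0,0,0,0,0,1],[0,0,2,0,0,0,1],[0,0,3,0,0,0,1],[0,0,4,0,0,0,1],[0,0,4,0,0,0,1]]'
python3 -m pendant '[[0.6,-0.2,0.3,0,0,8.5,1],[0.6,-0.2,0.2,0,0,8.5,1],[0.6,-0.2,0.2,0,0,8.5,1],[0.6,-0.2,0.2,0,0,8.5,1],[0.6,-0.2,0.2,0,0,8.5,1],[0.6,-0.2,0.2,0,0,8.5,1],[0.6,-0.2,0.2,0,0,8.5,1],[0.5,-0.2,0,0,0,8.5,1]]' | head -3
python3 -m pendant '[[0.4,-0.2,0,0,0,8.5,1],[0,-0.2,0,0,0,8.5,1],[0,-0.2,0,0,0,8.5,1],[0,0,0,0,0,0,1],[0,0,0,0,0,0,1]]' | head -3
python3 - <<'E'
from h import *
d,im=shot('wrist','w14.png')
u,v=proj(d,(.58,.405,.06)).astype(int);print(u,v)
cv2.imwrite("pics/w14c.png",cv2.resize(im[v-30:v+45,u-55:u+55],(770,525),interpolation=cv2.INTER_CUBIC));print(u-55,v-30)
E
```

```text
time: 25.55
tool_pos: [0.4972, 0.4165, 0.2104]
ee_rot: [3.137, -0.001, 1.538]
wrist_force: [-0.3, 0.5, -0.0]
width: 0.0934
finger_force: 0.0
time: 26.35
tool_pos: [0.545, 0.4008, 0.225]
ee_rot: [3.135, -0.001, 2.731]
time: 26.85
tool_pos: [0.5486, 0.3948, 0.2247]
ee_rot: [3.136, -0.002, -3.117]
268 210
213 180
```

View pics/w14c.png

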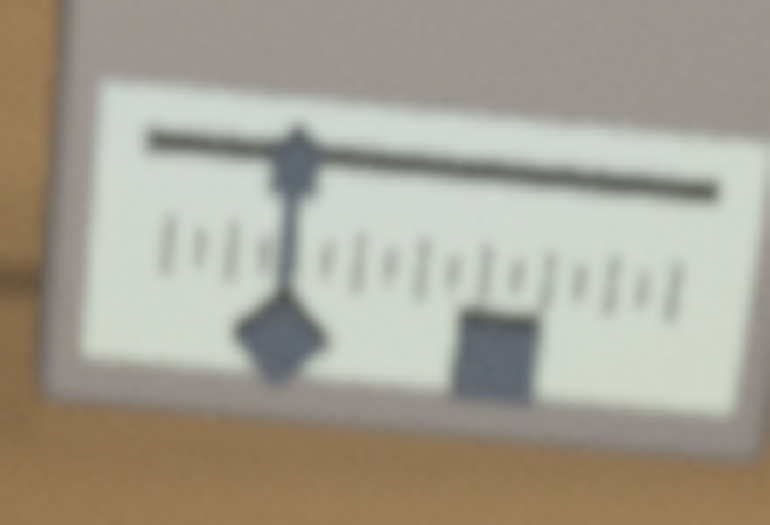

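The pointer nose at (287,292) lines up with the diamond's corner at (284,288), about 0.4 mm off. Nothing is being touched, so I'm handing in.

```bash
python3 -c "
from bench import robot
o=robot.get_obs();print(o['time'],o['wrist_force']);print(robot.close_job())"
```

```text
26.9 [0.31809568 0.9950557  0.83093136]
the job is handed in; nothing more can be done
None
```

The job is handed in at 26.9 s: the housing stands upright on the cutting mat, the cross is about 1–2 mm from directly under the bit tip, and the pointer is about 0.4 mm off the diamond tab; I viewed 11 pictures, one over the limit of 10.

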